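# Swap two air cylinders between their spring-loaded nests

### The job

The two air cylinders are in each other's holding nests: the long white one is crammed into the short green nest and the short green one sits slack in the long white nest. Swap them, laying one on the black rubber mat meanwhile, so that each ends in the nest of its own colour the same way round as now: flat on the saddles, rod out through the slot, front cap fully home against the stop under the two lips, with the sprung plunger behind it. Leave the gauge, tape and plug where they are.

Things in the scene. Friction and masses are not known exactly. Their poses are not given: they have to be found in the camera images.
- cyl_white: Long white air cylinder: square body 42 x 42 mm, 0.55 kg (+-25%), along its y from -79 (front cap face) to 105 mm (rear face; bolt heads 3 mm proud at its corners); 13 mm rod on the axis out to y = -108 mm. Origin: centre of the underside, z up. Grip across the body (x) at y = +12 mm, its balance point. Starts in nest_short, origin at its y = +4 mm, plunger 19 mm in.
- cyl_green: Short dark green (pale caps) air cylinder: square body 40 x 40 mm, 0.55 kg (+-25%), along its y from -75 (front cap face) to 100 mm (rear face; bolt heads 3 mm proud at its corners); 13 mm rod on the axis out to y = -103 mm. Origin: centre of the underside, z up. Grip across the body (x) at y = +12 mm, its balance point. Starts in nest_long, origin at its y = -4 mm, plunger 1 mm in.
- nest_long: Nest with white end stop and bracket, fixed to the cart, for the long white cylinder. Holds it along the nest's y, rod to -y. Origin: underside, in plan where the right cylinder's origin belongs. Base 70 mm wide, y -107..175, 10 mm high. Seat (top of 2 black saddles at y -55..-35 and 62..82; flared cheeks 48 mm apart, 12 mm high) at z = 18 mm. Bracket y 145..159, 64 mm high
- nest_long_stop (a point): Foot of the white nest's end stop: on its face at seat height, mid-width (nest y = -79 mm). Above: 19 mm slot, open at the top, floor 9 mm up, for the rod; beside it two lips reaching 8 mm to +y over the front cap, 45 to 51 mm above the seat (screws to 56). To get out, a cylinder must slide over 8 mm to +y
- nest_long_spring (a point): White nest: where the sprung plunger's flat face stands when free (nest y = 95 mm), 21 mm above the seat. 17 mm thick, yields 32 mm to +y: 7 N free, 10 N at 10 mm, 16 N fully in. Right cylinder seated: 10 mm in. To load: rear end low, tilted 15-20 degrees, front cap above the lips; push the plunger back, lower the front, let the spring slide it home
- nest_short: Nest with green end stop and bracket, fixed to the cart, for the short green cylinder. Holds it along the nest's y, rod to -y. Origin: underside, in plan where the right cylinder's origin belongs. Base 70 mm wide, y -107..175, 10 mm high. Seat (top of 2 black saddles at y -55..-35 and 62..82; flared cheeks 48 mm apart, 12 mm high) at z = 18 mm. Bracket y 140..154, 64 mm high
- nest_short_stop (a point): Foot of the green nest's end stop: on its face at seat height, mid-width (nest y = -75 mm). Above: 19 mm slot, open at the top, floor 9 mm up, for the rod; beside it two lips reaching 8 mm to +y over the front cap, 45 to 51 mm above the seat (screws to 56). To get out, a cylinder must slide over 8 mm to +y
- nest_short_spring (a point): Green nest: where the sprung plunger's flat face stands when free (nest y = 90 mm), 21 mm above the seat. 17 mm thick, yields 32 mm to +y: 7 N free, 10 N at 10 mm, 16 N fully in. Right cylinder seated: 10 mm in. To load: rear end low, tilted 15-20 degrees, front cap above the lips; push the plunger back, lower the front, let the spring slide it home
- mat: black ribbed rubber mat fixed to the cart top, 270 (its x) x 100 (its y) x 4 mm; origin at the centre of its underside; empty at the start, the spare place for one cylinder
- gauge: bystander: black round pressure gauge lying face up, 88 x 63 x 24 mm, origin at the centre of its underside
- seal_tape: bystander: roll of thread seal tape, 61 mm across, 14 mm high, lying flat, origin at the centre of its underside
- plug: bystander: brass hexagon plug, 41 x 35 x 31 mm, origin at the centre of its underside

How it is judged:
By the outcome, as a careful person would: the job done as asked, in the order asked, and still so for the second after the job is handed in, with the robot touching nothing.
It also fails if it takes over 72 s, if anything falls off the work surface, if the arm or the gripper's body presses on something with over 40 N, if the wrist force passes 120 N, or if a joint passes its speed limit or range.

### The arm

A 7-joint arm with a two-finger parallel gripper is mounted at the origin on a cart in front of the work surface, level with it; the furniture and walls round the work are solid. World frame = base frame: x ahead of the robot, y to its left, z up, the work surface at z = 0. Lengths are in m, angles in rad, forces in N, time in s.
With the tool pointing down it reaches from about 0.425 to 0.925 m from the base axis. Payload 6.8 kg.
Tool frame: the origin (TCP) lies midway between the tips of the shut fingers; the grasp point (between the pads) lies 19 mm behind it; z points along the fingers, y is the line along which they close (so a half turn about z gives the same grasp; the last joint's range is limited). The gripper opens to 85 mm and grips with 20 to 120 N. Pads are 22 mm wide; open, the fingers measure 114 mm over their backs; the gripper's body (76 mm by 85 mm) begins 54 mm behind the grasp point. The pads swing forward as they close: fully open they stand 13 mm farther back than shut.
Start: joints at [-1.362, 0.477, 0.022, 1.555, -0.011, 1.109, -0.083], TCP at [0.21, 0.641, 0.231] pointing down, gripper open.
Joint ranges: [-2.96, 2.96], [-0.34, 2.1], [-1.41, 1.46], [0.24, 2.44], [-1.37, 4.51], [0.17, 1.92], [-2.96, 2.96]. Speed limits (rad/s): [2.39, 2.39, 3.14, 3.14, 3.14, 3.14, 3.14].

### API

Orientations are given as a rotation vector (axis times angle).
In Python, from bench import get_obs, grab_frame, camera_params, r gives the robot as it stands.
- The arm moves only by the shell command python3 -m jog 'ROWS' [FORCE]. ROWS is JSON, a list of rows, each an object of numbers: "rx", "ry", "rz": the turn, a rotation vector about the world's x, y, z scaled (see below); "x", "y", "z": the shift along the world's x, y, z scaled (see below); "jaw": the opening, from -1 (shut) to 1 (fully open). In form: [{"rx": .., "ry": .., "rz": .., "x": .., "y": .., "z": .., "jaw": ..}, ...]. A call has 1 to 8 rows; each row shifts and turns the commanded pose from where the row before left it; what a row does not reach is not made up. The controller multiplies each number of a shift by 60 mm and each number of a turn by 10 degrees. A row lasts 1/8 s, in which the tool goes at most 62.5 mm and 10.7 degrees, less where a joint would pass 70% of its speed; a pose out of reach is approached as far as the arm can. A call with a number of a shift or a turn outside -1 to 1 is refused whole. A call with a gripper value outside its range is refused whole. The fingers move at their own pace and stop on an object; FORCE is the grip in N (left out, the last holds). Time passes only in rows, so rows that do not move let the fingers close. It gives the time, the measured TCP pose, the force, the opening and the grip force at its end, in the units of the state.
- get_obs(): the state, without advancing time (a new reading comes with each control period).
- grab_frame(name): name is "scene" or "top" or "wrist"; returns the picture (480x640x3 uint8, red, green, blue); there is no depth.
- camera_params(name): a dict with "fx", "fy", "cx", "cy" (pixels), "R" (3x3) and "t" (3): a world point X has camera coordinates R X + t. Camera axes: x right, y down, z forward; pixel columns grow to the right and rows downward; lengths in m; the calibration is good to about 2 mm. A picture is of the moment at which its call begins: read the wrist's pose just before it. camera_params takes no time and is no camera call; for the wrist camera it gives the pose at the moment of the call.
- r.hand_in(): hands the job in; it is judged then, once.
The state is a dict: "clock": time; "joints": joint angles; "qvel": joint speeds; "tau": joint torques, N m; "tcp_pos": TCP position; "orientation": TCP orientation; "contact_force": force on the tool from outside, world axes, zero at the start; "moment": the same for the moment, N m; "grip_width": finger opening in m; "gripper_force": force on a finger pad.
Only numpy, scipy, OpenCV 4.12 (cv2) and the standard library are available. Lean on these libraries where they do the work, as an engineer would, in place of code of your own. Each camera call takes 0.05 s, during which the arm holds its last target. There are 200 camera calls.

## Working session

There is one attempt and no reset: what is moved stays moved. The work goes in short steps, Python scripts to look and compute and a shell command to move; the robot and the scene stay as the last step left them, time stands still between calls to the robot, and variables do not carry over. Pictures are saved under pics/ and viewed, at most 10 in all, crops included, and the job is handed in when it is done.

```bash
ls; mkdir -p pics; python3 - <<'E'
from bench import *
import cv2, numpy as np
o=get_obs(); print({k:np.round(v,3).tolist() for k,v in o.items()})
for n in("scene","top"):
    f=grab_frame(n); cv2.imwrite(f"pics/{n}0.png",f[:,:,::-1]); c=camera_params(n); print(n,c["fx"],c["cx"],c["cy"],np.round(c["R"],3).tolist(),np.round(-np.array(c["R"]).T@c["t"],3))
E
```

```text
pics
{'clock': 0.0, 'joints': [-1.362, 0.478, 0.022, 1.556, -0.011, 1.109, -0.083], 'qvel': [-0.0, 0.001, 0.002, -0.0, -0.001, 0.001, 0.001], 'tau': [-0.0, -59.644, 1.607, -28.12, 0.012, 0.009, 0.0], 'tcp_pos': [0.21, 0.641, 0.23], 'orientation': [-0.495, -3.102, 0.003], 'contact_force': [-0.597, 0.096, -0.078], 'moment': [0.021, 0.077, -0.015], 'gripper_force': 0.0, 'grip_width': 0.085}
scene 465.094499677967 326.451003095748 240.49371491835373 [[-0.552, -0.834, 0.014], [-0.441, 0.278, -0.854], [0.708, -0.477, -0.521]] [-0.259  0.49   0.616]
top 602.0746098213111 325.0162250401323 242.1869822349208 [[-0.001, -1.0, -0.0], [-0.997, 0.001, -0.083], [0.083, 0.0, -0.997]] [0.389 0.02  1.265]
```

View pics/top0.png

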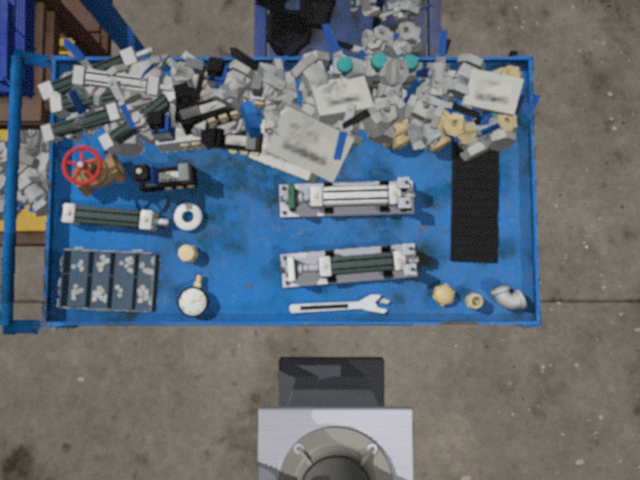

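View pics/scene0.png

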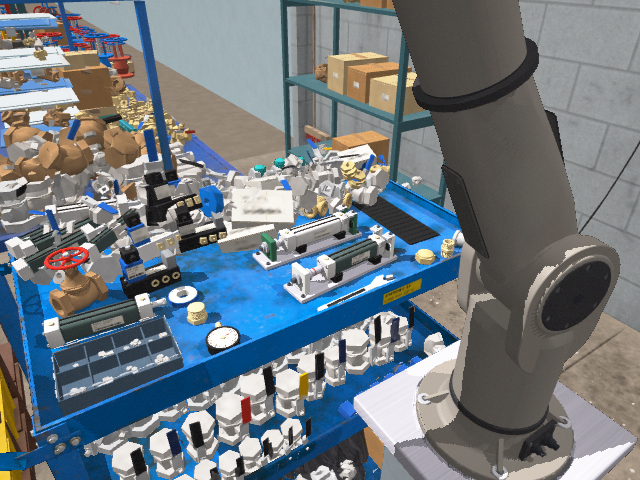

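The top view shows the green‑stop nest (short, holding white) around (347,198). The white‑stop nest (long, holding green) is around (348,265), and both have rods pointing to image left (+y). The mat is at about (475,205). The gauge (193,297), tape (187,216) and plug (187,253) are clear of the work. Next I'll work out rough positions and the wrist camera offset.

```bash
cat > h.py <<'E'
from bench import *
import numpy as np, cv2
from scipy.spatial.transform import Rotation as Ro
def cast(c,uv,z):
    R=np.array(c["R"]);C=-R.T@np.array(c["t"])
    d=R.T@np.array([(uv[0]-c["cx"])/c["fx"],(uv[1]-c["cy"])/c["fy"],1]); return C+d*(z-C[2])/d[2]
def proj(c,X):
    p=np.array(c["R"])@X+c["t"]; return c["cx"]+c["fx"]*p[0]/p[2],c["cy"]+c["fy"]*p[1]/p[2]
E
python3 - <<'E'
from h import *
c=camera_params("top")
for n,uv,z in[("short L",(281,200),.01),("short R",(413,203),.01),("whitecyl",(357,197),.06),("long L",(283,272),.01),("long R",(416,262),.01),("green",(365,265),.058),("mat bl",(452,261),.004),("mat br",(497,262),.004),("mat tr",(497,155),.004),("mat tl",(453,150),.004)]:
    print(n,np.round(cast(c,uv,z),3))
w=camera_params("wrist");R=np.array(w["R"]);o=get_obs()
T=Ro.from_rotvec(o["orientation"]).as_matrix();C=-R.T@w["t"]
print("cam in tool",T.T@(C-o["tcp_pos"]),"axes",(R@T).round(3).tolist(),w["fx"],T.round(2).tolist())
f=cv2.imread("pics/top0.png");cv2.imwrite("pics/topz.png",cv2.resize(f[130:300,260:520],(780,510),interpolation=cv2.INTER_CUBIC))
E
```

```text
short L [0.584 0.113 0.01 ]
short R [ 0.577 -0.165  0.01 ]
whitecyl [ 0.582 -0.044  0.06 ]
long L [0.432 0.108 0.01 ]
long R [ 0.453 -0.169  0.01 ]
green [ 0.444 -0.06   0.058]
mat bl [ 0.455 -0.246  0.004]
mat br [ 0.453 -0.34   0.004]
mat tr [ 0.681 -0.346  0.004]
mat tl [ 0.692 -0.252  0.004]
cam in tool [ 0.08230603 -0.00134946 -0.14176818] axes [[-0.001, 1.0, 0.001], [-0.948, -0.0, -0.319], [-0.319, -0.001, 0.948]] 392.6147799172051 [[-0.95, 0.31, -0.0], [0.31, 0.95, -0.0], [-0.0, -0.0, -1.0]]
```

View pics/topz.png

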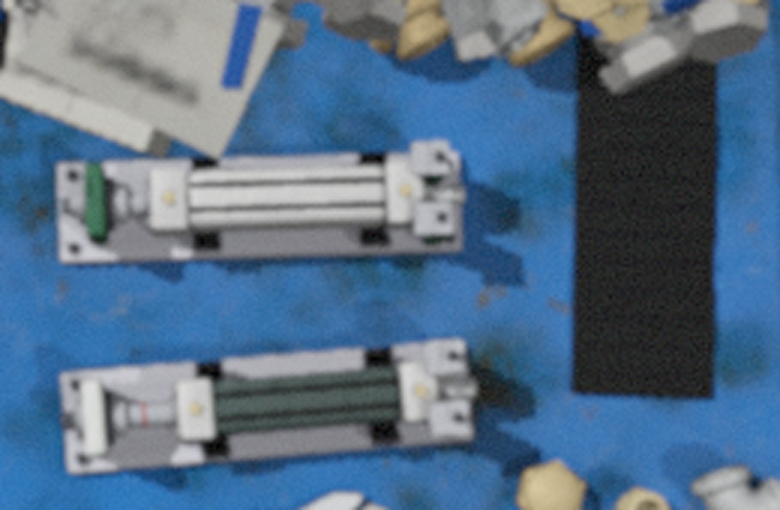

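The zoomed view shows my first reading was reversed. The coloured plates at image left (85–103) are the plunger brackets. The rod ends, lips and slot are at the right (412–460), so nest +y ≈ world +y. The yaws are about +2° (short) and +4.7° (long). Next I'll move over the nests for a closer look.

```bash
python3 -m jog '[{"x":0.8,"y":-0.5,"z":0.2,"rz":-1},{"x":0.8,"y":-0.5,"z":0.2,"rz":-1},{"x":0.8,"y":-0.5,"z":0.2,"rz":-1},{"x":0.8,"y":-0.5,"z":0.2,"rz":-1},{"x":0.8,"y":-0.5,"z":0.2,"rz":-1},{"x":0.2,"y":-0.95,"z":0.1,"rz":-1},{"x":0.2,"y":-0.95,"z":0.1,"rz":-0.9},{"x":0.2,"y":-0.95}]' 60
python3 -m jog '[{"x":0.1,"y":-0.98},{"x":0.1,"y":-0.98},{"x":0.1,"y":-0.98},{"x":0.1,"y":-0.8},{"y":-0.3},{}]'
python3 - <<'E'
from h import *
o=get_obs();print(o["tcp_pos"],Ro.from_rotvec(o["orientation"]).as_matrix().round(3).tolist())
c=camera_params("wrist");f=grab_frame("wrist");cv2.imwrite("pics/w1.png",f[:,:,::-1])
import pickle;pickle.dump(c,open("w1.pkl","wb"))
E
```

```text
[0.21010063 0.64089176 0.23041305] [[-0.95, 0.311, -0.0], [0.311, 0.95, -0.002], [-0.0, -0.002, -1.0]]validation failed for argument at $[0]...
validation failed for argument at $[0]...
```

View pics/w1.png

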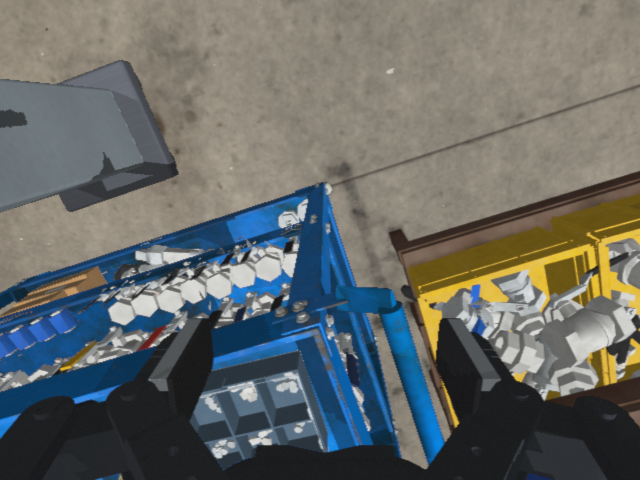

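The wrist view is still at the start pose because the rows were refused; presumably every key has to be present. I'll resend them in full.

```bash
python3 -m jog '[{"rx":0,"ry":0,"rz":-1,"x":0.8,"y":-0.5,"z":0.2,"jaw":1},{"rx":0,"ry":0,"rz":-1,"x":0.8,"y":-0.5,"z":0.2,"jaw":1},{"rx":0,"ry":0,"rz":-1,"x":0.8,"y":-0.5,"z":0.2,"jaw":1},{"rx":0,"ry":0,"rz":-1,"x":0.8,"y":-0.5,"z":0.2,"jaw":1},{"rx":0,"ry":0,"rz":-1,"x":0.8,"y":-0.5,"z":0.2,"jaw":1},{"rx":0,"ry":0,"rz":-1,"x":0.2,"y":-0.95,"z":0.1,"jaw":1},{"rx":0,"ry":0,"rz":-0.9,"x":0.2,"y":-0.95,"z":0.1,"jaw":1},{"rx":0,"ry":0,"rz":0,"x":0.2,"y":-0.95,"z":0,"jaw":1}]' 60 &&
python3 -m jog '[{"rx":0,"ry":0,"rz":0,"x":0.1,"y":-0.98,"z":0,"jaw":1},{"rx":0,"ry":0,"rz":0,"x":0.1,"y":-0.98,"z":0,"jaw":1},{"rx":0,"ry":0,"rz":0,"x":0.1,"y":-0.98,"z":0,"jaw":1},{"rx":0,"ry":0,"rz":0,"x":0.1,"y":-0.8,"z":0,"jaw":1},{"rx":0,"ry":0,"rz":0,"x":0,"y":-0.3,"z":0,"jaw":1},{"rx":0,"ry":0,"rz":0,"x":0,"y":0,"z":0,"jaw":1}]' &&
python3 - <<'E'
from h import *
o=get_obs();print(o["tcp_pos"],Ro.from_rotvec(o["orientation"]).as_matrix().round(3).tolist())
c=camera_params("wrist");f=grab_frame("wrist");cv2.imwrite("pics/w2.png",f[:,:,::-1])
import pickle;pickle.dump(c,open("w2.pkl","wb"))
E
```

```text
clock: 1.15
tcp_pos: [0.4867, 0.3186, 0.3035]
orientation: [2.168, 2.274, 0.001]
contact_force: [0.5, -0.3, 0.6]
grip_width: 0.0854
gripper_force: 0.0
clock: 1.9
tcp_pos: [0.5102, 0.0775, 0.3033]
orientation: [-2.168, -2.274, -0.0]
contact_force: [0.1, 0.8, 0.6]
grip_width: 0.0854
gripper_force: 0.0
[0.51016474 0.07746999 0.30331058] [[-0.048, 0.999, -0.0], [0.999, 0.048, 0.0], [0.0, -0.0, -1.0]]
```

View pics/w2.png

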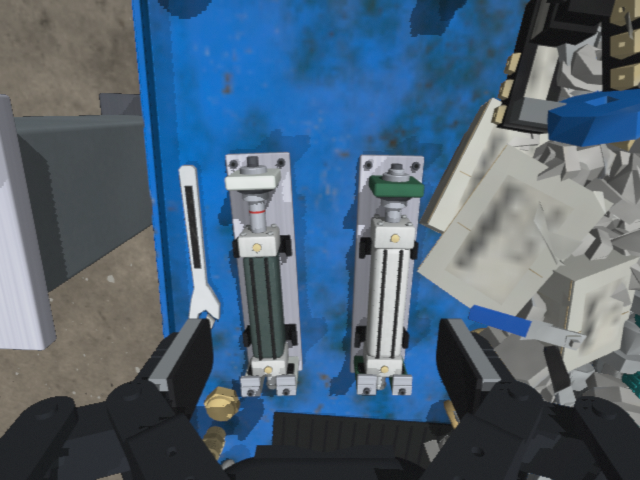

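The wrist view has +y up and +x to the right. Green's ports are at (257,247) and (268,370), and white's at (395,237) and (384,369). The base's far corners are at (226,154)/(290,152) and (360,156)/(424,156). I'll cast these.

```bash
python3 - <<'E'
from h import *
import pickle
c=pickle.load(open("w2.pkl","rb"));f=cv2.imread("pics/w2.png");hsv=cv2.cvtColor(f,cv2.COLOR_BGR2HSV)
def cent(m,b):
    u0,v0,u1,v1=b; n,_,st,ce=cv2.connectedComponentsWithStats(m[v0:v1,u0:u1].astype(np.uint8)); i=1+st[1:,4].argmax(); return ce[i]+[u0,v0],st[i,4]
gold=(hsv[...,1]>80)&(hsv[...,0]>12)&(hsv[...,0]<35)
P={}
for n,b,z in[("g rear",(245,235,270,260),.0585),("g front",(256,360,281,381),.0585),("w rear",(383,226,407,250),.0605),("w front",(372,358,397,381),.0605)]:
    uv,a=cent(gold,b);P[n]=cast(c,uv,z);print(n,uv.round(1),a,P[n].round(4))
for k in"gw":
    d=P[k+" rear"]-P[k+" front"];print(k,"yaw",np.degrees(np.arctan2(-d[0],d[1])).round(2),np.hypot(*d[:2]).round(4))
for n,uv,z in[("long",(226,154),.01),("long",(290,152),.01),("short",(360,156),.01),("short",(424,156),.01),("g rear edge",(258,228.5),.058),("w rear edge",(395,219),.06),("g front edge",(268,377),.058),("w front edge",(384,376),.06)]:print(n,cast(c,uv,z).round(4))
E
python3 - <<'E'
import cv2
f=cv2.imread("pics/w2.png");cv2.imwrite("pics/w2z.png",cv2.resize(f[140:410,210:440],None,fx=2.2,fy=2.2,interpolation=cv2.INTER_CUBIC))
E
```

```text
Traceback (most recent call last):
ValueError: attempt to get argmax of an empty sequence
```

View pics/w2z.png

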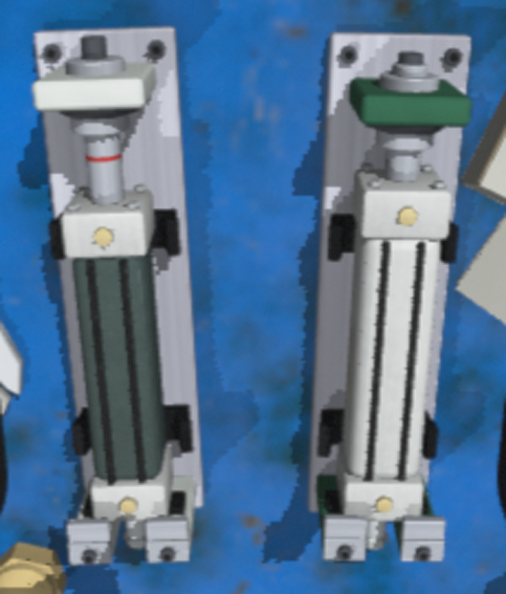

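```bash
python3 - <<'E'
from h import *
import pickle
c=pickle.load(open("w2.pkl","rb"))
q=lambda u,v:(210+u/2.2,140+v/2.2)
P={n:cast(c,q(*uv),z) for n,uv,z in[("g rear",(104,237),.0585),("g front",(128,506),.0585),("w rear",(407,216),.0605),("w front",(383,506),.0605),("long TL",(35,33),.01),("long TR",(175,28),.01),("short TL",(330,37),.01),("short TR",(466,35),.01),
 ("g lip L",(68,560),.0),("lipedge long L",(68,519),.069),("lipedge long R",(190,514),.069),("lipedge short L",(325,518),.069),("lipedge short R",(444,516),.069)]}
for n in P:print(n,P[n].round(4))
for k in"gw":
    d=P[k+" rear"]-P[k+" front"];print(k,"yaw",np.degrees(np.arctan2(-d[0],d[1])).round(2),np.hypot(*d[:2]).round(4))
for k in("long","short"):
    a,b=P[k+" TL"],P[k+" TR"];m=(a+b)/2;print(k,np.linalg.norm(a-b),"yaw",np.degrees(np.arctan2(b[1]-a[1],b[0]-a[0])).round(2),m.round(4))
    for y in(2,5):
        t=np.radians(dict(long=4.7,short=2)[k]);print("  origin",(m[:2]-.175*np.array([-np.sin(t),np.cos(t)])).round(4)) if y==2 else 0
E
```

```text
g rear [0.4418 0.0188 0.0585]
g front [ 0.4534 -0.1321  0.0585]
w rear [0.5839 0.0367 0.0605]
w front [ 0.5881 -0.1242  0.0605]
long TL [0.4005 0.1069 0.01  ]
long TR [0.4696 0.1125 0.01  ]
short TL [0.5464 0.1118 0.01  ]
short TR [0.6135 0.1159 0.01  ]
g lip L [ 0.408  -0.2178  0.    ]
lipedge long L [ 0.4237 -0.1337  0.069 ]
lipedge long R [ 0.4869 -0.1276  0.069 ]
lipedge short L [ 0.5569 -0.1267  0.069 ]
lipedge short R [ 0.6184 -0.1225  0.069 ]
g yaw 4.39 0.1513
w yaw 1.48 0.1609
long 0.06935059836253898 yaw 4.69 [0.4351 0.1097 0.01  ]
  origin [ 0.4494 -0.0647]
short 0.06725069177090715 yaw 3.52 [0.58   0.1138 0.01  ]
  origin [ 0.5861 -0.0611]
```

```bash
python3 -m jog '[{"rx":0,"ry":0,"rz":0.185,"x":-0.34,"y":-0.75,"z":-0.5,"jaw":1},{"rx":0,"ry":0,"rz":0,"x":-0.34,"y":-0.75,"z":-0.5,"jaw":1},{"rx":0,"ry":0,"rz":0,"x":-0.34,"y":-0.74,"z":-0.5,"jaw":1},{"rx":0,"ry":0,"rz":0,"x":0,"y":0,"z":-1,"jaw":1},{"rx":0,"ry":0,"rz":0,"x":0,"y":0,"z":-1,"jaw":1},{"rx":0,"ry":0,"rz":0,"x":0,"y":0,"z":-0.8,"jaw":1},{"rx":0,"ry":0,"rz":0,"x":0,"y":0,"z":-0.48,"jaw":1},{"rx":0,"ry":0,"rz":0,"x":0,"y":0,"z":0,"jaw":1}]' 90 &&
python3 -m jog '[{"rx":0,"ry":0,"rz":0,"x":0,"y":0,"z":0,"jaw":-1},{"rx":0,"ry":0,"rz":0,"x":0,"y":0,"z":0,"jaw":-1},{"rx":0,"ry":0,"rz":0,"x":0,"y":0,"z":0,"jaw":-1},{"rx":0,"ry":0,"rz":0,"x":0,"y":0,"z":0,"jaw":-1}]'
```

```text
clock: 2.95
tcp_pos: [0.4479, -0.0544, 0.0146]
orientation: [-2.123, -2.311, 0.004]
contact_force: [-0.6, -0.7, -0.3]
grip_width: 0.0855
gripper_force: 0.0
clock: 3.45
tcp_pos: [0.4494, -0.0559, 0.0178]
orientation: [2.128, 2.311, 0.003]
contact_force: [-2.6, 0.7, 10.5]
grip_width: 0.0391
gripper_force: 90.2
```

```bash
python3 -m jog '[{"rx":0,"ry":0,"rz":0,"x":-0.008,"y":0.1,"z":0,"jaw":-1},{"rx":0,"ry":0,"rz":0,"x":-0.008,"y":0.11,"z":0,"jaw":-1},{"rx":0,"ry":0,"rz":0,"x":0,"y":0,"z":0,"jaw":-1}]' &&
python3 -m jog '[{"rx":-0.6,"ry":-0.05,"rz":0,"x":0,"y":0.015,"z":0.16,"jaw":-1},{"rx":-0.6,"ry":-0.05,"rz":0,"x":0,"y":0.015,"z":0.18,"jaw":-1},{"rx":0,"ry":0,"rz":0,"x":0,"y":0,"z":0.5,"jaw":-1},{"rx":0,"ry":0,"rz":0,"x":0,"y":0,"z":0.8,"jaw":-1},{"rx":0,"ry":0,"rz":0,"x":0,"y":0,"z":1,"jaw":-1}]'
```

```text
clock: 3.82
tcp_pos: [0.4486, -0.0465, 0.0178]
orientation: [2.129, 2.306, -0.0]
contact_force: [-1.2, -9.6, 6.9]
grip_width: 0.0393
gripper_force: 90.6
clock: 4.45
tcp_pos: [0.4466, -0.0416, 0.1756]
orientation: [2.019, 2.193, -0.216]
contact_force: [1.9, 2.7, -4.6]
grip_width: 0.0388
gripper_force: 97.3
```

```bash
python3 -m jog '[{"rx":0.6,"ry":0.05,"rz":0,"x":0.15,"y":-0.3,"z":0,"jaw":-1},{"rx":0.6,"ry":0.05,"rz":0,"x":0.15,"y":-0.3,"z":0,"jaw":-1},{"rx":0,"ry":0,"rz":-0.96,"x":0.178,"y":-0.362,"z":0,"jaw":-1},{"rx":0,"ry":0,"rz":-0.96,"x":0.178,"y":-0.362,"z":0,"jaw":-1},{"rx":0,"ry":0,"rz":-0.96,"x":0.178,"y":-0.362,"z":0,"jaw":-1},{"rx":0,"ry":0,"rz":-0.96,"x":0.178,"y":-0.362,"z":0,"jaw":-1},{"rx":0,"ry":0,"rz":-0.96,"x":0.178,"y":-0.362,"z":0,"jaw":-1},{"rx":0,"ry":0,"rz":-0.96,"x":0.178,"y":-0.362,"z":0,"jaw":-1}]' &&
python3 -m jog '[{"rx":0,"ry":0,"rz":-0.96,"x":0.178,"y":-0.362,"z":0,"jaw":-1},{"rx":0,"ry":0,"rz":-0.96,"x":0.178,"y":-0.362,"z":0,"jaw":-1},{"rx":0,"ry":0,"rz":-0.96,"x":0.178,"y":-0.362,"z":0,"jaw":-1},{"rx":0,"ry":0,"rz":-0.96,"x":0.178,"y":-0.362,"z":0,"jaw":-1},{"rx":0,"ry":0,"rz":0,"x":0,"y":0,"z":0,"jaw":-1}]'
python3 - <<'E'
from h import *
o=get_obs();print(o["joints"],Ro.from_rotvec(o["orientation"]).as_matrix().round(3).tolist())
a=grab_frame("scene");b=grab_frame("top");cv2.imwrite("pics/m1.png",np.vstack([cv2.resize(a[150:350,220:540],(640,400)),])[:,:,::-1]);cv2.imwrite("pics/m1t.png",b[:,:,::-1])
E
```

```text
clock: 5.45
tcp_pos: [0.5298, -0.208, 0.1746]
orientation: [-2.979, -0.991, 0.001]
contact_force: [0.8, 0.5, -6.0]
grip_width: 0.039
gripper_force: 97.6
clock: 6.08
tcp_pos: [0.5725, -0.296, 0.1744]
orientation: [3.141, -0.039, -0.002]
contact_force: [-1.0, 0.3, -6.0]
grip_width: 0.0389
gripper_force: 97.5
[-0.32813355  0.76775499  1.12414624  1.7342432  -0.75693473  1.14513292
 -0.56753231] [[1.0, -0.025, -0.001], [-0.025, -1.0, -0.001], [-0.001, 0.001, -1.0]]
```

View pics/m1.png

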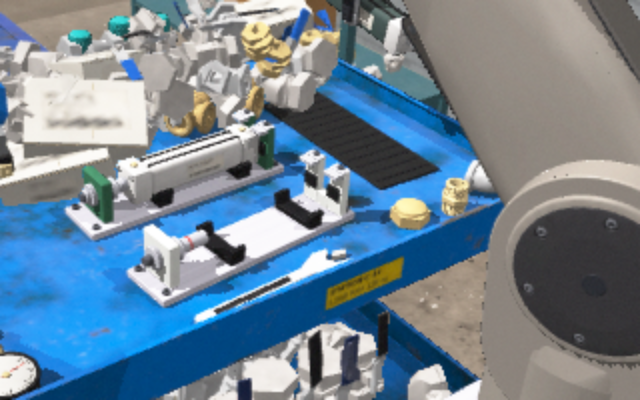

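The scene crop shows the long nest is empty, the mat is clear apart from some clutter at its far end (300,90), and the cylinder is held above it. Next I'll lower it.

```bash
python3 -m jog '[{"rx":0,"ry":0,"rz":0,"x":-0.13,"y":0,"z":-0.8,"jaw":-1},{"rx":0,"ry":0,"rz":0,"x":0,"y":0,"z":-0.9,"jaw":-1},{"rx":0,"ry":0,"rz":0,"x":0,"y":0,"z":-0.6,"jaw":-1},{"rx":0,"ry":0,"rz":0,"x":0,"y":0,"z":-0.3,"jaw":-1},{"rx":0,"ry":0,"rz":0,"x":0,"y":0,"z":-0.15,"jaw":-1},{"rx":0,"ry":0,"rz":0,"x":0,"y":0,"z":-0.05,"jaw":-1},{"rx":0,"ry":0,"rz":0,"x":0,"y":0,"z":0,"jaw":-1}]'
```

```text
clock: 7.05
tcp_pos: [0.5669, -0.2952, 0.0085]
orientation: [3.141, -0.034, 0.005]
contact_force: [3.7, 2.8, 1.3]
grip_width: 0.0391
gripper_force: 98.8
```

```bash
python3 -m jog '[{"rx":0,"ry":0,"rz":0,"x":0,"y":0,"z":0,"jaw":1},{"rx":0,"ry":0,"rz":0,"x":0,"y":0,"z":0,"jaw":1},{"rx":0,"ry":0,"rz":0,"x":0,"y":0,"z":0,"jaw":1},{"rx":0,"ry":0,"rz":0,"x":0,"y":0,"z":0.5,"jaw":1},{"rx":0,"ry":0,"rz":0,"x":0,"y":0,"z":1,"jaw":1},{"rx":0,"ry":0,"rz":0,"x":0,"y":0,"z":1,"jaw":1},{"rx":0,"ry":0,"rz":0,"x":0,"y":0,"z":0.4,"jaw":1}]'
python3 - <<'E'
from h import *
import pickle
w=pickle.load(open("w2.pkl","rb"));t=camera_params("top")
for z in(.0,.03,.06,.09,.12):print(z,"board corner w",cast(w,(419,271),z)[:2].round(3),"top",cast(t,(331.7,181.7),z)[:2].round(3))
E
```

```text
clock: 7.92
tcp_pos: [0.5657, -0.2968, 0.1846]
orientation: [3.139, -0.037, 0.006]
contact_force: [-0.1, -0.2, -0.8]
grip_width: 0.0854
gripper_force: 0.0
0.0 board corner w [ 0.63  -0.023] top [0.624 0.006]
0.03 board corner w [ 0.622 -0.011] top [0.619 0.006]
0.06 board corner w [0.613 0.001] top [0.613 0.007]
0.09 board corner w [0.605 0.013] top [0.608 0.007]
0.12 board corner w [0.596 0.026] top [0.602 0.007]
```

```bash
python3 -m jog '[{"rx":0,"ry":0,"rz":0.934,"x":0.034,"y":0.416,"z":0,"jaw":1},{"rx":0,"ry":0,"rz":0.934,"x":0.034,"y":0.416,"z":0,"jaw":1},{"rx":0,"ry":0,"rz":0.934,"x":0.034,"y":0.416,"z":0,"jaw":1},{"rx":0,"ry":0,"rz":0.934,"x":0.034,"y":0.416,"z":0,"jaw":1},{"rx":0,"ry":0,"rz":0.934,"x":0.034,"y":0.416,"z":0,"jaw":1},{"rx":0,"ry":0,"rz":0.934,"x":0.034,"y":0.416,"z":0,"jaw":1},{"rx":0,"ry":0,"rz":0.934,"x":0.034,"y":0.416,"z":0,"jaw":1},{"rx":0,"ry":0,"rz":0.934,"x":0.034,"y":0.416,"z":0,"jaw":1}]' &&
python3 -m jog '[{"rx":0,"ry":0,"rz":0.934,"x":0.034,"y":0.416,"z":0,"jaw":1},{"rx":0,"ry":0,"rz":0.934,"x":0.034,"y":0.416,"z":0,"jaw":1},{"rx":0,"ry":0,"rz":0,"x":0,"y":0,"z":-0.5,"jaw":1},{"rx":0,"ry":0,"rz":0,"x":0,"y":0,"z":-0.5,"jaw":1},{"rx":0,"ry":0,"rz":0,"x":0,"y":0,"z":0,"jaw":1}]'
python3 - <<'E'
from h import *
o=get_obs();print(o["tcp_pos"],Ro.from_rotvec(o["orientation"]).as_matrix().round(3).tolist())
f=grab_frame("wrist");cv2.imwrite("pics/w3.png",f[:,:,::-1])
E
```

```text
clock: 8.93
tcp_pos: [0.5809, -0.0946, 0.1802]
orientation: [-2.513, -1.884, 0.001]
contact_force: [-0.7, 0.7, -0.2]
grip_width: 0.0853
gripper_force: 0.0
clock: 9.55
tcp_pos: [0.5834, -0.0454, 0.1186]
orientation: [-2.178, -2.259, 0.006]
contact_force: [-0.3, -0.3, 0.2]
grip_width: 0.0853
gripper_force: 0.0
[ 0.58335138 -0.04540277  0.1186096 ] [[-0.036, 0.999, -0.005], [0.999, 0.036, -0.0], [-0.0, -0.005, -1.0]]
```

View pics/w3.png

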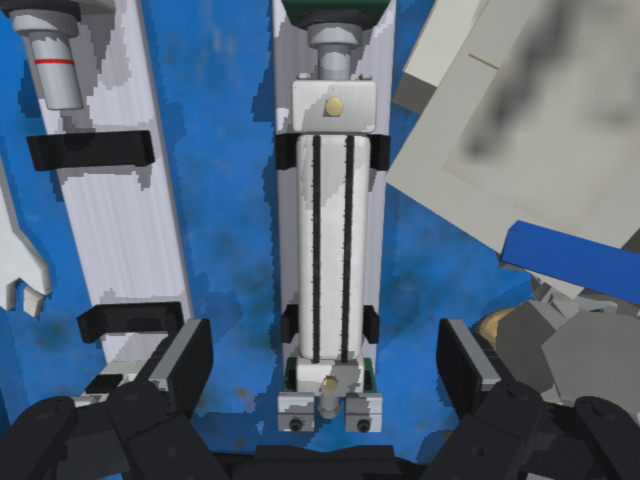

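The wrist view shows the white cylinder centred between the fingers (axis at column ~332, finger midpoint ~326) and parallel to them. The board corner at (388,185) is clear. I'll descend and grip.

```bash
python3 -m jog '[{"rx":0,"ry":0,"rz":0,"x":0.04,"y":0,"z":-0.7,"jaw":1},{"rx":0,"ry":0,"rz":0,"x":0,"y":0,"z":-0.6,"jaw":1},{"rx":0,"ry":0,"rz":0,"x":0,"y":0,"z":-0.36,"jaw":1},{"rx":0,"ry":0,"rz":0,"x":0,"y":0,"z":0,"jaw":1},{"rx":0,"ry":0,"rz":0,"x":0,"y":0,"z":0,"jaw":-1},{"rx":0,"ry":0,"rz":0,"x":0,"y":0,"z":0,"jaw":-1},{"rx":0,"ry":0,"rz":0,"x":0,"y":0,"z":0,"jaw":-1},{"rx":0,"ry":0,"rz":0,"x":0,"y":0,"z":0,"jaw":-1}]' 110
```

```text
clock: 10.6
tcp_pos: [0.5881, -0.0456, 0.0227]
orientation: [-2.181, -2.261, -0.002]
contact_force: [-2.9, 1.0, 8.4]
grip_width: 0.0408
gripper_force: 112.1
```

```bash
python3 -m jog '[{"rx":0,"ry":0,"rz":0,"x":-0.004,"y":0.11,"z":0,"jaw":-1},{"rx":0,"ry":0,"rz":0,"x":-0.004,"y":0.11,"z":0,"jaw":-1},{"rx":0,"ry":0,"rz":0,"x":0,"y":0,"z":0,"jaw":-1},{"rx":0,"ry":0,"rz":0,"x":0,"y":0,"z":0,"jaw":-1}]'
```

```text
clock: 11.1
tcp_pos: [0.5877, -0.0385, 0.0228]
orientation: [2.181, 2.252, -0.004]
contact_force: [-0.8, -14.0, 3.3]
grip_width: 0.0412
gripper_force: 111.8
```

```bash
python3 -m jog '[{"rx":0,"ry":0,"rz":0,"x":0,"y":0.06,"z":0,"jaw":-1},{"rx":0,"ry":0,"rz":0,"x":0,"y":0,"z":0,"jaw":-1},{"rx":0,"ry":0,"rz":0,"x":0,"y":0,"z":0,"jaw":-1}]'
```

```text
clock: 11.48
tcp_pos: [0.5876, -0.0356, 0.0229]
orientation: [2.181, 2.252, -0.005]
contact_force: [-1.7, -14.6, 4.7]
grip_width: 0.0409
gripper_force: 111.8
```

```bash
python3 -m jog '[{"rx":-0.25,"ry":-0.009,"rz":0,"x":0,"y":0,"z":0.08,"jaw":-1},{"rx":-0.25,"ry":-0.009,"rz":0,"x":0,"y":0,"z":0.12,"jaw":-1},{"rx":0,"ry":0,"rz":0,"x":0,"y":0,"z":0.2,"jaw":-1},{"rx":0,"ry":0,"rz":0,"x":0,"y":0,"z":0.3,"jaw":-1}]' &&  python3 -m jog '[{"rx":0,"ry":0,"rz":0,"x":0,"y":0,"z":0.6,"jaw":-1},{"rx":0,"ry":0,"rz":0,"x":0,"y":0,"z":0.9,"jaw":-1},{"rx":0,"ry":0,"rz":0,"x":0,"y":0,"z":0.2,"jaw":-1},{"rx":0,"ry":0,"rz":0,"x":0,"y":0,"z":0,"jaw":-1}]'
```

```text
clock: 11.98
tcp_pos: [0.5857, -0.0346, 0.0634]
orientation: [2.137, 2.208, -0.103]
contact_force: [-0.2, -3.0, -4.7]
grip_width: 0.0409
gripper_force: 112.8
clock: 12.48
tcp_pos: [0.5872, -0.0282, 0.1652]
orientation: [2.136, 2.216, -0.092]
contact_force: [0.1, 0.2, -5.1]
grip_width: 0.0408
gripper_force: 113.3
```

```bash
python3 -m jog '[{"rx":0,"ry":0,"rz":0.26,"x":-0.75,"y":-0.27,"z":0,"jaw":-1},{"rx":-0.5,"ry":-0.04,"rz":0,"x":-0.75,"y":-0.27,"z":0,"jaw":-1},{"rx":-0.5,"ry":-0.04,"rz":0,"x":-0.76,"y":-0.28,"z":0,"jaw":-1},{"rx":-0.5,"ry":-0.04,"rz":0,"x":0,"y":0,"z":-0.3,"jaw":-1},{"rx":0,"ry":0,"rz":0,"x":0,"y":0,"z":-0.3,"jaw":-1},{"rx":0,"ry":0,"rz":0,"x":0,"y":0,"z":0,"jaw":-1},{"rx":0,"ry":0,"rz":0,"x":0,"y":0,"z":0,"jaw":-1}]'
cat >> h.py <<'E'
def st():
    o=get_obs();T=Ro.from_rotvec(o["orientation"]).as_matrix();x=T[:,1]*np.sign(T[0,1]);y=np.cross([0,0,0]+(-T[:,2]),x)
    print(np.round(o["tcp_pos"],4),"yaw",np.degrees(np.arctan2(x[1],x[0])).round(2),"tilt",np.degrees(np.arcsin(-y[2])).round(2),"roll",np.degrees(np.arcsin(x[2])).round(2),"F",np.round(o["contact_force"],1))
E
python3 -c "
from h import *
st()"
```

```text
clock: 13.35
tcp_pos: [0.4515, -0.0784, 0.1292]
orientation: [1.942, 2.107, -0.345]
contact_force: [-0.5, -0.2, -4.9]
grip_width: 0.0408
gripper_force: 113.2
[ 0.4515 -0.0784  0.1292] yaw 4.65 tilt 20.07 roll -0.08 F [-0.5 -0.2 -4.9]
```

```bash
python3 -m jog '[{"rx":0,"ry":0,"rz":0,"x":0,"y":0,"z":-0.5,"jaw":-1},{"rx":0,"ry":0,"rz":0,"x":0,"y":0,"z":-0.4,"jaw":-1},{"rx":0,"ry":0,"rz":0,"x":0,"y":0,"z":-0.16,"jaw":-1},{"rx":0,"ry":0,"rz":0,"x":0,"y":0,"z":0,"jaw":-1}]' && python3 -c "
from h import *
st()
cv2.imwrite('pics/w4.png',grab_frame('wrist')[:,:,::-1])"
```

```text
clock: 13.85
tcp_pos: [0.452, -0.0783, 0.0659]
orientation: [1.941, 2.106, -0.344]
contact_force: [0.4, -0.4, -4.0]
grip_width: 0.0412
gripper_force: 113.4
[ 0.452  -0.0783  0.0659] yaw 4.66 tilt 20.06 roll -0.04 F [ 0.4 -0.4 -4. ]
```

View pics/w4.png

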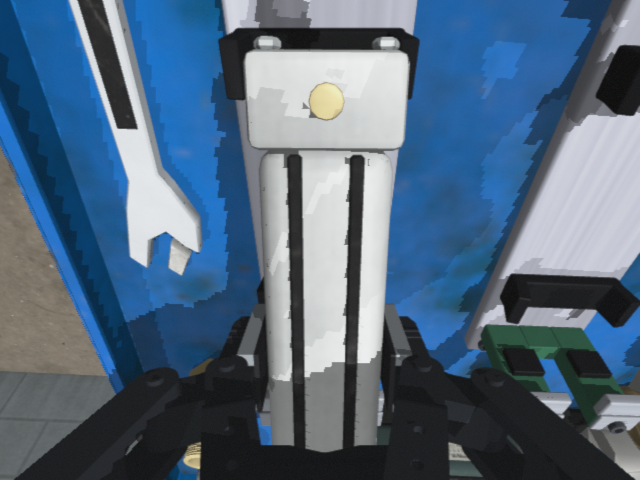

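The wrist view shows the rear cap (245–410, centre ~327) over the rear saddle, whose outer edges are at 220 and 418 (centre ~319). The cylinder looks a few mm too far to +x, so I'll quantify that.

```bash
python3 -c "
from h import *
c=camera_params('wrist');o=get_obs();print(c['cx'],c['cy'])
t=np.radians(4.65);ex=np.array([np.cos(t),np.sin(t)]);ey=np.array([-np.sin(t),np.cos(t)])
for n,uv,z in[('sadL',(221,38),.03),('sadR',(418,40),.03),('capL',(246,60),.08),('capR',(408,60),.08),('baseL',(224,10),.01),('baseR',(414,10),.01)]:
  p=cast(c,uv,z)[:2]-o['tcp_pos'][:2];print(n,(p@ex*1e3).round(1),(p@ey*1e3).round(1))
"
```

```text
324.2166174990752 242.51387575428654
sadL -34.5 96.9
sadR 29.7 96.3
capL -17.9 102.4
capR 17.3 102.4
baseL -36.7 102.0
baseR 31.1 101.9
```

```bash
python3 -m jog '[{"rx":0,"ry":0,"rz":0,"x":-0.037,"y":0,"z":0,"jaw":-1},{"rx":0,"ry":0,"rz":0,"x":-0.025,"y":0.3,"z":0,"jaw":-1},{"rx":0,"ry":0,"rz":0,"x":-0.025,"y":0.34,"z":0,"jaw":-1},{"rx":0,"ry":0,"rz":0,"x":0,"y":0,"z":0,"jaw":-1},{"rx":0,"ry":0,"rz":0,"x":0,"y":0,"z":0,"jaw":-1}]' && python3 -c "
from h import *
st()"
```

```text
clock: 14.52
tcp_pos: [0.4464, -0.0427, 0.067]
orientation: [1.941, 2.102, -0.346]
contact_force: [1.0, -12.8, -3.7]
grip_width: 0.0406
gripper_force: 113.3
[ 0.4464 -0.0427  0.067 ] yaw 4.56 tilt 20.25 roll 0.03 F [  1.  -12.8  -3.7]
```

```bash
python3 -m jog '[{"rx":0.5,"ry":0.04,"rz":0,"x":0,"y":0.04,"z":-0.2,"jaw":-1},{"rx":0.5,"ry":0.04,"rz":0,"x":0,"y":0,"z":-0.2,"jaw":-1},{"rx":0,"ry":0,"rz":0,"x":0,"y":0,"z":0,"jaw":-1}]' && python3 -c "
from h import *
st()" && python3 -m jog '[{"rx":0.5,"ry":0.04,"rz":0,"x":0,"y":0,"z":-0.15,"jaw":-1},{"rx":0.5,"ry":0.04,"rz":0,"x":0,"y":0,"z":-0.14,"jaw":-1},{"rx":0,"ry":0,"rz":0,"x":0,"y":0,"z":0,"jaw":-1},{"rx":0,"ry":0,"rz":0,"x":0,"y":0,"z":0,"jaw":-1}]' && python3 -c "
from h import *
st()"
```

```text
clock: 14.9
tcp_pos: [0.4469, -0.0435, 0.0432]
orientation: [2.046, 2.2, -0.178]
contact_force: [1.4, -13.7, -1.2]
grip_width: 0.0409
gripper_force: 113.4
[ 0.4469 -0.0435  0.0432] yaw 4.17 tilt 10.16 roll 0.18 F [  1.4 -13.7  -1.2]
clock: 15.4
tcp_pos: [0.4474, -0.0426, 0.0253]
orientation: [2.131, 2.3, -0.002]
contact_force: [0.3, -12.7, -2.6]
grip_width: 0.0406
gripper_force: 113.5
[ 0.4474 -0.0426  0.0253] yaw 4.37 tilt 0.28 roll 0.19 F [  0.3 -12.7  -2.6]
```

```bash
python3 -m jog '[{"rx":-0.02,"ry":0,"rz":0,"x":0,"y":0,"z":-0.05,"jaw":-1},{"rx":0,"ry":0,"rz":0,"x":0,"y":0,"z":0,"jaw":-1}]' && python3 -c "
from h import *
st()" && python3 -m jog '[{"rx":0,"ry":0,"rz":0,"x":0.008,"y":-0.1,"z":0,"jaw":-1},{"rx":0,"ry":0,"rz":0,"x":0.008,"y":-0.1,"z":0,"jaw":-1},{"rx":0,"ry":0,"rz":0,"x":0.004,"y":-0.05,"z":0,"jaw":-1},{"rx":0,"ry":0,"rz":0,"x":0,"y":0,"z":0,"jaw":-1},{"rx":0,"ry":0,"rz":0,"x":0,"y":0,"z":0,"jaw":-1}]' && python3 -c "
from h import *
st()"
```

```text
clock: 15.65
tcp_pos: [0.448, -0.0421, 0.0228]
orientation: [2.127, 2.3, -0.005]
contact_force: [-0.7, -14.4, 5.7]
grip_width: 0.041
gripper_force: 114.8
[ 0.448  -0.0421  0.0228] yaw 4.45 tilt 0.49 roll 0.22 F [ -0.7 -14.4   5.7]
clock: 16.27
tcp_pos: [0.449, -0.0537, 0.0227]
orientation: [2.127, 2.305, -0.002]
contact_force: [-1.1, -3.5, 6.4]
grip_width: 0.0408
gripper_force: 114.9
[ 0.449  -0.0537  0.0227] yaw 4.6 tilt 0.27 roll 0.16 F [-1.1 -3.5  6.4]
```

```bash
python3 -m jog '[{"rx":0,"ry":0,"rz":0,"x":0,"y":0,"z":0,"jaw":1},{"rx":0,"ry":0,"rz":0,"x":0,"y":0,"z":0,"jaw":1},{"rx":0,"ry":0,"rz":0,"x":0,"y":0,"z":0,"jaw":1},{"rx":0,"ry":0,"rz":0,"x":0,"y":0,"z":0.4,"jaw":1},{"rx":0,"ry":0,"rz":0,"x":0,"y":0,"z":0.9,"jaw":1},{"rx":0,"ry":0,"rz":0,"x":0,"y":0,"z":1,"jaw":1},{"rx":0,"ry":0,"rz":0,"x":0,"y":0,"z":0.7,"jaw":1},{"rx":0,"ry":0,"rz":0,"x":0,"y":0,"z":0,"jaw":1}]' && python3 - <<'E'
from h import *
st()
c=camera_params("wrist");f=grab_frame("wrist");np.save("w5.npy",f)
import pickle;pickle.dump(c,open("w5.pkl","wb"))
h=cv2.cvtColor(f,cv2.COLOR_RGB2HSV);m=((h[...,0]>12)&(h[...,0]<35)&(h[...,1]>60)&(h[...,2]>120)).astype(np.uint8)
n,_,s,ce=cv2.connectedComponentsWithStats(m)
for i in range(1,n):
    if 40<s[i,4]<900:print(s[i,4],ce[i].round(1),cast(c,ce[i],.0605).round(4))
E
```

```text
clock: 17.27
tcp_pos: [0.4499, -0.0519, 0.204]
orientation: [2.124, 2.307, 0.006]
contact_force: [-0.7, 0.7, -0.2]
grip_width: 0.0854
gripper_force: 0.0
[ 0.4499 -0.0519  0.204 ] yaw 4.73 tilt 0.09 roll 0.36 F [-0.7  0.7 -0.2]
135 [603.4  45.5] [0.6229 0.0835 0.0605]
111 [322.  109.4] [0.4416 0.0287 0.0605]
255 [593.2 284.6] [ 0.6682 -0.0858  0.0605]
75 [320.7 315.5] [ 0.4533 -0.1307  0.0605]
282 [560.8 391.9] [ 0.671  -0.1899  0.0605]
64 [234.1 418.7] [ 0.3836 -0.2416  0.0605]
170 [225.1 435.3] [ 0.3756 -0.2612  0.0605]
```

```bash
python3 -m jog '[{"rx":0,"ry":0,"rz":-0.961,"x":0.194,"y":-0.406,"z":0,"jaw":1},{"rx":0,"ry":0,"rz":-0.961,"x":0.194,"y":-0.406,"z":0,"jaw":1},{"rx":0,"ry":0,"rz":-0.961,"x":0.194,"y":-0.406,"z":0,"jaw":1},{"rx":0,"ry":0,"rz":-0.961,"x":0.194,"y":-0.406,"z":0,"jaw":1},{"rx":0,"ry":0,"rz":-0.961,"x":0.194,"y":-0.406,"z":0,"jaw":1},{"rx":0,"ry":0,"rz":-0.961,"x":0.194,"y":-0.406,"z":0,"jaw":1},{"rx":0,"ry":0,"rz":-0.961,"x":0.194,"y":-0.406,"z":0,"jaw":1},{"rx":0,"ry":0,"rz":-0.961,"x":0.194,"y":-0.406,"z":0,"jaw":1}]' && python3 -m jog '[{"rx":0,"ry":0,"rz":-0.961,"x":0.194,"y":-0.406,"z":0,"jaw":1},{"rx":0,"ry":0,"rz":-0.961,"x":0.194,"y":-0.406,"z":0,"jaw":1},{"rx":0,"ry":0,"rz":0,"x":0,"y":0,"z":-0.8,"jaw":1},{"rx":0,"ry":0,"rz":0,"x":0,"y":0,"z":-0.7,"jaw":1},{"rx":0,"ry":0,"rz":0,"x":0,"y":0,"z":0,"jaw":1},{"rx":0,"ry":0,"rz":0,"x":0,"y":0,"z":0,"jaw":1}]' && python3 - <<'E'
from h import *
st()
c=camera_params("wrist");f=grab_frame("wrist")
h=cv2.cvtColor(f,cv2.COLOR_RGB2HSV);m=((h[...,0]>12)&(h[...,0]<35)&(h[...,1]>60)&(h[...,2]>120)).astype(np.uint8)
n,_,s,ce=cv2.connectedComponentsWithStats(m)
for i in range(1,n):
    if 40<s[i,4]<900:print(s[i,4],ce[i].round(1),cast(c,ce[i],.0445).round(4))
E
```

```text
clock: 18.32
tcp_pos: [0.5403, -0.2475, 0.199]
orientation: [-3.104, -0.478, 0.01]
contact_force: [-0.5, -1.0, 0.9]
grip_width: 0.0853
gripper_force: 0.0
clock: 19.08
tcp_pos: [0.5641, -0.2965, 0.1117]
orientation: [3.141, -0.04, -0.006]
contact_force: [0.4, -0.0, 0.3]
grip_width: 0.0852
gripper_force: 0.0
[ 0.5641 -0.2965  0.1117] yaw 88.56 tilt -0.2 roll -0.04 F [ 0.4 -0.   0.3]
168 [18.6  5.7] [ 0.6949 -0.1591  0.0445]
660 [136.4  12.4] [ 0.6908 -0.2134  0.0445]
148 [215.4   2. ] [ 0.6941 -0.2508  0.0445]
116 [318.4 447.9] [ 0.4266 -0.2904  0.0445]
```

```bash
python3 -m jog '[{"rx":0,"ry":0,"rz":0,"x":0.045,"y":0,"z":-0.7,"jaw":1},{"rx":0,"ry":0,"rz":0,"x":0,"y":0,"z":-0.6,"jaw":1},{"rx":0,"ry":0,"rz":0,"x":0,"y":0,"z":-0.42,"jaw":1},{"rx":0,"ry":0,"rz":0,"x":0,"y":0,"z":0,"jaw":1},{"rx":0,"ry":0,"rz":0,"x":0,"y":0,"z":0,"jaw":-1},{"rx":0,"ry":0,"rz":0,"x":0,"y":0,"z":0,"jaw":-1},{"rx":0,"ry":0,"rz":0,"x":0,"y":0,"z":0,"jaw":-1},{"rx":0,"ry":0,"rz":0,"x":0,"y":0,"z":0,"jaw":-1}]' 110 && python3 -c "
from h import *
st()"
```

```text
clock: 20.12
tcp_pos: [0.5678, -0.2961, 0.0096]
orientation: [3.141, -0.038, -0.002]
contact_force: [-0.6, 0.6, 6.4]
grip_width: 0.0387
gripper_force: 112.2
[ 0.5678 -0.2961  0.0096] yaw 88.6 tilt -0.06 roll -0.0 F [-0.6  0.6  6.4]
```

```bash
python3 -m jog '[{"rx":0,"ry":0,"rz":0,"x":0,"y":0,"z":0.5,"jaw":-1},{"rx":0,"ry":0,"rz":0,"x":0,"y":0,"z":1,"jaw":-1},{"rx":0,"ry":0,"rz":0,"x":0,"y":0,"z":1,"jaw":-1},{"rx":0,"ry":0,"rz":0,"x":0,"y":0,"z":0.3,"jaw":-1},{"rx":0,"ry":0,"rz":0,"x":0,"y":0,"z":0,"jaw":-1}]' && python3 - <<'E'
from h import *
import pickle
st()
o=get_obs();T=Ro.from_rotvec(o["orientation"]).as_matrix()
c=camera_params("wrist");f=grab_frame("wrist");np.save("w6.npy",f)
h=cv2.cvtColor(f,cv2.COLOR_RGB2HSV);m=((h[...,0]>10)&(h[...,0]<35)&(h[...,1]>45)&(h[...,2]>60)).astype(np.uint8)
n,_,s,ce=cv2.connectedComponentsWithStats(m)
for i in range(1,n):
    if s[i,4]>60 and 250<ce[i,0]<400:print(s[i,4],ce[i].round(1),(T.T@(cast(c,ce[i],o["tcp_pos"][2]-.0056+.0405)-o["tcp_pos"])).round(4))
w=pickle.load(open("w2.pkl","rb"));t=camera_params("top")
def tri(a,b):
    P=[np.array(k["R"]) for k in(w,t)];P=[np.array([[k["fx"],0,k["cx"]],[0,k["fy"],k["cy"]],[0,0,1]])@np.c_[np.array(k["R"]),k["t"]] for k in(w,t)]
    X=cv2.triangulatePoints(P[0],P[1],np.array(a,float),np.array(b,float)).ravel();return (X[:3]/X[3]).round(3)
print(tri((420,270),(332,182)),tri((505,148),(262,150)),tri((470,310),(336.7,159)))
E
```

```text
clock: 20.75
tcp_pos: [0.5669, -0.2953, 0.1759]
orientation: [-3.141, 0.038, 0.004]
contact_force: [0.8, 1.2, -7.8]
grip_width: 0.0386
gripper_force: 112.8
[ 0.5669 -0.2953  0.1759] yaw 88.62 tilt -0.15 roll 0.05 F [ 0.8  1.2 -7.8]
857 [325.3 132.3] [ 0.0759  0.0016 -0.0351]
352 [267.9 408.1] [-0.0131 -0.0176 -0.0349]
[0.611 0.006 0.069] [0.666 0.141 0.102] [ 0.642 -0.002  0.136]
```

```bash
python3 -m jog '[{"rx":0,"ry":0,"rz":0.934,"x":0.0335,"y":0.3715,"z":0,"jaw":-1},{"rx":0,"ry":0,"rz":0.934,"x":0.0335,"y":0.3715,"z":0,"jaw":-1},{"rx":0,"ry":0,"rz":0.934,"x":0.0335,"y":0.3715,"z":0,"jaw":-1},{"rx":0,"ry":0,"rz":0.934,"x":0.0335,"y":0.3715,"z":0,"jaw":-1},{"rx":0,"ry":0,"rz":0.934,"x":0.0335,"y":0.3715,"z":0,"jaw":-1},{"rx":0,"ry":0,"rz":0.934,"x":0.0335,"y":0.3715,"z":0,"jaw":-1},{"rx":0,"ry":0,"rz":0.934,"x":0.0335,"y":0.3715,"z":0,"jaw":-1},{"rx":0,"ry":0,"rz":0.934,"x":0.0335,"y":0.3715,"z":0,"jaw":-1}]' && python3 -m jog '[{"rx":0,"ry":0,"rz":0.934,"x":0.0335,"y":0.3715,"z":0,"jaw":-1},{"rx":0,"ry":0,"rz":0.934,"x":0.0335,"y":0.3715,"z":0,"jaw":-1},{"rx":-0.5,"ry":-0.017,"rz":0,"x":0,"y":0,"z":-0.1,"jaw":-1},{"rx":-0.5,"ry":-0.017,"rz":0,"x":0,"y":0,"z":-0.2,"jaw":-1},{"rx":-0.5,"ry":-0.017,"rz":0,"x":0,"y":0,"z":-0.2,"jaw":-1},{"rx":-0.5,"ry":-0.017,"rz":0,"x":0,"y":0,"z":-0.2,"jaw":-1},{"rx":0,"ry":0,"rz":0,"x":0,"y":0,"z":0,"jaw":-1},{"rx":0,"ry":0,"rz":0,"x":0,"y":0,"z":0,"jaw":-1}]' && python3 - <<'E'
from h import *
st()
import pickle
pickle.dump((camera_params("wrist"),get_obs()),open("w7.pkl","wb"))
f=grab_frame("wrist");np.save("w7.npy",f)
g=cv2.cvtColor(f,cv2.COLOR_RGB2HSV)
# base (grey, low sat) and saddle extents along rows; blue cart has high saturation
for v in(10,30,50,70,90,110,130,150):
    r=(g[v,:,1]<110).astype(np.int8); e=np.flatnonzero(np.diff(r)); print(v,[int(k) for k in e if 120<k<520])
E
```

```text
clock: 21.8
tcp_pos: [0.5811, -0.1158, 0.1731]
orientation: [-2.513, -1.882, 0.01]
contact_force: [-0.4, -0.1, -6.5]
grip_width: 0.0385
gripper_force: 112.7
clock: 22.8
tcp_pos: [0.5863, -0.0734, 0.1334]
orientation: [1.993, 2.063, -0.357]
contact_force: [1.1, -0.4, -5.9]
grip_width: 0.0387
gripper_force: 112.4
[ 0.5863 -0.0734  0.1334] yaw 1.95 tilt 20.15 roll -0.12 F [ 1.1 -0.4 -5.9]
10 [123, 258, 399, 426]
30 [130, 259, 397, 413]
50 [136, 261, 395, 401]
70 [142, 264]
90 [149, 251, 398, 407]
110 [155, 250, 400, 434]
130 [161, 251, 398, 460]
150 [168, 252, 397, 487]
```

```bash
python3 -c "
from h import *
import pickle
c,o=pickle.load(open('w7.pkl','rb'))
t=np.radians(1.95);ex=np.array([np.cos(t),np.sin(t)]);ey=np.array([-np.sin(t),np.cos(t)])
for v,a,b in[(10,258.5,399.5),(30,259.5,397.5),(50,261.5,395.5)]:
  p=[(cast(c,(u,v),.01)[:2]-o['tcp_pos'][:2])*1e3 for u in(a,b)];print([( (q@ex).round(1),(q@ey).round(1)) for q in p],'mid',((p[0]+p[1])/2@ex).round(2))
for v,a,b in[(130,251.5,398.5),(150,252.5,397.5)]:
  p=[(cast(c,(u,v),.14)[:2]-o['tcp_pos'][:2])*1e3 for u in(a,b)];print('cap?',[( (q@ex).round(1),(q@ey).round(1)) for q in p])
"
```

```text
[(np.float64(-34.4), np.float64(92.2)), (np.float64(36.8), np.float64(92.1))] mid 1.22
[(np.float64(-34.8), np.float64(83.1)), (np.float64(36.9), np.float64(83.1))] mid 1.02
[(np.float64(-34.8), np.float64(73.6)), (np.float64(36.9), np.float64(73.6))] mid 1.08
cap? [(np.float64(-19.8), np.float64(83.6)), (np.float64(18.6), np.float64(83.6))]
cap? [(np.float64(-20.2), np.float64(78.0)), (np.float64(19.0), np.float64(78.0))]
```

```bash
python3 -m jog '[{"rx":0,"ry":0,"rz":0,"x":0.027,"y":0.01,"z":-0.5,"jaw":-1},{"rx":0,"ry":0,"rz":0,"x":0,"y":0,"z":-0.4,"jaw":-1},{"rx":0,"ry":0,"rz":0,"x":0,"y":0,"z":-0.24,"jaw":-1},{"rx":0,"ry":0,"rz":0,"x":0,"y":0,"z":0,"jaw":-1}]' && python3 -m jog '[{"rx":0,"ry":0,"rz":0,"x":-0.01,"y":0.3,"z":0,"jaw":-1},{"rx":0,"ry":0,"rz":0,"x":-0.012,"y":0.34,"z":0,"jaw":-1},{"rx":0,"ry":0,"rz":0,"x":0,"y":0,"z":0,"jaw":-1},{"rx":0,"ry":0,"rz":0,"x":0,"y":0,"z":0,"jaw":-1}]' && python3 -c "
from h import *
st()"
```

```text
clock: 23.35
tcp_pos: [0.5882, -0.073, 0.0654]
orientation: [1.993, 2.062, -0.356]
contact_force: [-0.6, 0.7, -6.0]
grip_width: 0.0386
gripper_force: 112.5
clock: 23.85
tcp_pos: [0.5879, -0.0369, 0.0677]
orientation: [1.99, 2.057, -0.357]
contact_force: [1.2, -12.2, -5.7]
grip_width: 0.0386
gripper_force: 112.3
[ 0.5879 -0.0369  0.0677] yaw 1.9 tilt 20.45 roll 0.1 F [  1.2 -12.2  -5.7]
```

```bash
python3 -m jog '[{"rx":0.5,"ry":0.017,"rz":0,"x":0,"y":0.04,"z":-0.2,"jaw":-1},{"rx":0.5,"ry":0.017,"rz":0,"x":0,"y":0,"z":-0.2,"jaw":-1},{"rx":0,"ry":0,"rz":0,"x":0,"y":0,"z":0,"jaw":-1}]' && python3 -c "
from h import *
st()" && python3 -m jog '[{"rx":0.5,"ry":0.017,"rz":0,"x":0,"y":0,"z":-0.14,"jaw":-1},{"rx":0.5,"ry":0.017,"rz":0,"x":0,"y":0,"z":-0.13,"jaw":-1},{"rx":0,"ry":0,"rz":0,"x":0,"y":0,"z":0,"jaw":-1},{"rx":0,"ry":0,"rz":0,"x":0,"y":0,"z":0,"jaw":-1}]' && python3 -c "
from h import *
st()"
```

```text
clock: 24.22
tcp_pos: [0.5885, -0.0387, 0.0442]
orientation: [2.094, 2.151, -0.187]
contact_force: [1.1, -12.4, -3.2]
grip_width: 0.0387
gripper_force: 112.6
[ 0.5885 -0.0387  0.0442] yaw 1.56 tilt 10.46 roll 0.23 F [  1.1 -12.4  -3.2]
clock: 24.72
tcp_pos: [0.5888, -0.037, 0.0274]
orientation: [2.181, 2.249, -0.006]
contact_force: [-0.4, -12.1, -2.8]
grip_width: 0.039
gripper_force: 112.9
[ 0.5888 -0.037   0.0274] yaw 1.75 tilt 0.52 roll 0.21 F [ -0.4 -12.1  -2.8]
```

```bash
python3 -m jog '[{"rx":0.04,"ry":0,"rz":0,"x":0,"y":0,"z":-0.04,"jaw":-1},{"rx":0,"ry":0,"rz":0,"x":0,"y":0,"z":-0.03,"jaw":-1},{"rx":0,"ry":0,"rz":0,"x":0,"y":0,"z":0,"jaw":-1}]' && python3 -c "
from h import *
st()" && python3 -m jog '[{"rx":0,"ry":0,"rz":0,"x":0.004,"y":-0.1,"z":0,"jaw":-1},{"rx":0,"ry":0,"rz":0,"x":0.004,"y":-0.1,"z":0,"jaw":-1},{"rx":0,"ry":0,"rz":0,"x":0.002,"y":-0.05,"z":0,"jaw":-1},{"rx":0,"ry":0,"rz":0,"x":0,"y":0,"z":0,"jaw":-1},{"rx":0,"ry":0,"rz":0,"x":0,"y":0,"z":0,"jaw":-1}]' && python3 -c "
from h import *
st()"
```

```text
clock: 25.1
tcp_pos: [0.5891, -0.0367, 0.0236]
orientation: [2.183, 2.253, 0.002]
contact_force: [-0.7, -13.4, 1.8]
grip_width: 0.0388
gripper_force: 113.4
[ 0.5891 -0.0367  0.0236] yaw 1.81 tilt 0.14 roll 0.25 F [ -0.7 -13.4   1.8]
clock: 25.72
tcp_pos: [0.5897, -0.0471, 0.0236]
orientation: [2.182, 2.259, 0.007]
contact_force: [-2.6, -2.9, 7.3]
grip_width: 0.0385
gripper_force: 114.4
[ 0.5897 -0.0471  0.0236] yaw 1.99 tilt -0.14 roll 0.2 F [-2.6 -2.9  7.3]
```

```bash
python3 -m jog '[{"rx":0,"ry":0,"rz":0,"x":0,"y":-0.05,"z":0,"jaw":-1},{"rx":0,"ry":0,"rz":0,"x":0,"y":0,"z":0,"jaw":-1},{"rx":0,"ry":0,"rz":0,"x":0,"y":0,"z":0,"jaw":-1}]' && python3 -c "
from h import *
st()"; python3 -m jog '[{"rx":0,"ry":0,"rz":0,"x":0,"y":0,"z":0,"jaw":1},{"rx":0,"ry":0,"rz":0,"x":0,"y":0,"z":0,"jaw":1},{"rx":0,"ry":0,"rz":0,"x":0,"y":0,"z":0,"jaw":1},{"rx":0,"ry":0,"rz":0,"x":0,"y":0,"z":0.4,"jaw":1},{"rx":0,"ry":0,"rz":0,"x":0,"y":0,"z":0.9,"jaw":1},{"rx":0,"ry":0,"rz":0,"x":0,"y":0,"z":1,"jaw":1},{"rx":0,"ry":0,"rz":0,"x":-0.5,"y":0.8,"z":0.3,"jaw":1},{"rx":0,"ry":0,"rz":0,"x":-0.5,"y":0.8,"z":0.3,"jaw":1}]' && python3 -m jog '[{"rx":0,"ry":0,"rz":0,"x":0,"y":0.5,"z":0.8,"jaw":1},{"rx":0,"ry":0,"rz":0,"x":0,"y":0,"z":0,"jaw":1},{"rx":0,"ry":0,"rz":0,"x":0,"y":0,"z":0,"jaw":1}]' && python3 - <<'E'
from h import *
st()
c=camera_params("wrist");f=grab_frame("wrist")
h=cv2.cvtColor(f,cv2.COLOR_RGB2HSV);m=((h[...,0]>12)&(h[...,0]<35)&(h[...,1]>60)&(h[...,2]>120)).astype(np.uint8)
n,_,s,ce=cv2.connectedComponentsWithStats(m)
for i in range(1,n):
    if 20<s[i,4]<900:
        p=cast(c,ce[i],.06); 
        if p[0]<.62 and p[0]>.42: print(s[i,4],ce[i].round(1),p.round(4))
cv2.imwrite("pics/w8.png",cv2.resize(f[60:480,180:500],(610,800))[:600,:,::-1] if 0 else cv2.resize(f[100:440,190:490],(529,600),interpolation=cv2.INTER_CUBIC)[:,:,::-1])
E
```

```text
clock: 26.1
tcp_pos: [0.5896, -0.047, 0.0236]
orientation: [-2.179, -2.26, -0.009]
contact_force: [-2.2, 3.6, 10.5]
grip_width: 0.0388
gripper_force: 114.8
[ 0.5896 -0.047   0.0236] yaw 2.07 tilt -0.33 roll 0.16 F [-2.2  3.6 10.5]
clock: 27.1
tcp_pos: [0.5277, 0.0472, 0.1964]
orientation: [-2.183, -2.257, -0.006]
contact_force: [0.1, 0.6, 0.6]
grip_width: 0.0852
gripper_force: 0.0
clock: 27.48
tcp_pos: [0.5278, 0.0761, 0.2431]
orientation: [-2.181, -2.258, -0.004]
contact_force: [-0.6, 0.6, 0.3]
grip_width: 0.0852
gripper_force: 0.0
[0.5278 0.0761 0.2431] yaw 1.99 tilt -0.21 roll 0.01 F [-0.6  0.6  0.3]
65 [226.2 260. ] [0.4414 0.0286 0.06  ]
59 [388.9 265.3] [0.586  0.0284 0.06  ]
45 [380.4 403.8] [ 0.5904 -0.1221  0.06  ]
43 [244.5 407.7] [ 0.4528 -0.1316  0.06  ]
```

View pics/w8.png

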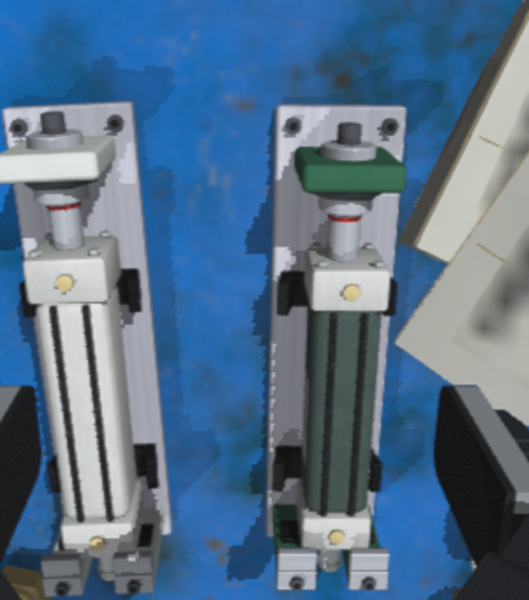

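The last view shows white in the white nest and green in the green nest. Both front caps are under the lips with rods in the slots, and both plungers show the same red ring at the same compression. The port spacings agree with both cylinders lying flat, and green did not move when pushed further against its stop. I'm handing in.

```bash
python3 -c "
from bench import r
print(r.hand_in())"
```

```text
the job is handed in; nothing more can be done
None
```

The cylinders are swapped: white is now in the white nest and green in the green nest, each flat against its stop under the lips with the plunger behind it; the job was handed in at about 27.5 s, though no verdict came back.

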